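Close and bolt the findings chest

ROBOT

A 6-joint arm with a two-finger parallel gripper is mounted at the origin on a cart in front of the work surface, level with it; the furniture and walls round the work are solid. World frame = base frame: x ahead of the robot, y to its left, z up, the work surface at z = 0. Lengths are in mm, angles in rad, forces in N, time in s.
With the tool pointing down it reaches from about 150 to 775 mm from the base axis. Payload 6.1 kg.
Tool frame: the origin (TCP) lies on the centre line of the jaws, within the pads' length; the fingertips stand 22 mm ahead of it and the grasp point (between the pads) lies 3 mm ahead of it (ctrl.tips_ahead is the z of the fingertips in the tool frame, in mm); z points along the fingers, x is the direction in which the jaws open and shut, and the axes are right-handed (so a half turn about z gives the same grasp; the last joint's range is limited). The gripper opens to 85 mm and grips with 20 to 120 N. Pads are 22 mm wide; open, the fingers measure 114 mm over their backs; the gripper's body (76 mm by 85 mm) begins 54 mm behind the grasp point. The pads swing forward as they close: fully open they stand 13 mm farther back than shut.
Start: joints at [-1.166, 0.126, -0.04, 1.405, 0, 1.571], TCP at [206.755, -482.556, 253.295] pointing down, gripper open.
Joint ranges: [-2.72, 2.72], [-0.95, 1.95], [-1.27, 1.35], [-1.78, 2.02], [-1.46, 1.47], [-3.14, 3.14]. Speed limits (rad/s): [2.39, 2.39, 3.01, 3.14, 3.14, 3.14].

INTERFACE

Orientations are given as a 3x3 rotation matrix whose columns are the frame's x, y, z axes.
In Python, from cell import ctrl gives the robot as it stands. The module is installed in compiled form; this text tells all that it offers.
- The arm moves only by the tool play_rows, never from a script. Its argument "plan" is a list that holds one entry, the list of rows, each a list of 7 numbers: the turn, a rotation vector about the tool's x, y, z in degrees, then the shift along the tool's x, y, z in mm, then the closure, from -1 (fully open) to 1 (shut), so that 0 is half open. In form: [[[ax, ay, az, x, y, z, hand], ...]]. A call has 1 to 20 rows; each row shifts and turns the commanded pose from where the row before left it, along the tool's axes as they then stand; what a row does not reach is not made up. A row lasts 1/10 s, in which the tool goes at most 50 mm and 8.59 degrees, less where a joint would pass 70% of its speed; a pose out of reach is approached as far as the arm can. A call is refused whole if a number of a shift passes 50 or a number of a turn 8.59, either way. A call with a gripper value outside its range is refused whole. The fingers move at their own pace and stop on an object; "squeeze" is the grip in N (left out, the last holds). Time passes only in rows, so rows that do not move let the fingers close. It gives the time, the measured TCP pose, the force and the opening at its end, in the units of the state.
- ctrl.get_obs(): the state, without advancing time (a new reading comes with each control period).
- ctrl.snapshot(name): name is "scene" or "top"; returns the picture (384x512x3 uint8, blue, green, red); there is no depth.
- ctrl.camera_model(name): a dict with "fx", "fy", "cx", "cy" (pixels), "R" (3x3) and "t" (3): a world point X has camera coordinates R X + t. Camera axes: x right, y down, z forward; pixel columns grow to the right and rows downward; lengths in mm; the calibration is good to about 2 mm. A picture is of the moment at which its call begins. camera_model takes no time and is no camera call.
- ctrl.sign_off(): hands the job in, once; it reports no verdict.
The state is a dict: "t": time; "q": joint angles; "joint_vel": joint speeds; "tau": joint torques, N m; "eef_pos": TCP position; "eef_rot": TCP orientation; "contact_force": force on the tool from outside, world axes, zero at the start; "wrist_torque": the same for the moment, N m; "width": finger opening in mm.
Only numpy, scipy, OpenCV 4.12 (cv2) and the standard library are available. Lean on these libraries where they do the work, as an engineer would, in place of code of your own. Each camera call takes 0.05 s, during which the arm holds its last target. There are 200 camera calls.

TASK

Close up the small grey steel chest on the bench with the fingertips, pushing only and gripping or lifting nothing: first push its drawer fully home, then push the raised lid down until it is shut, and last push the bolt on the right-hand corner all the way across over the lid. Do not pull the drawer further out or raise the lid further, and leave the two flat tins and the square steel block on the bench where they are.

Things in the scene. Friction and masses are not known exactly. Their poses are not given: they have to be found in the camera images.
- chest: small grey steel chest fixed to the bench, 100 deep (its x) x 150 wide (its y) x 86 mm high; origin: centre of its underside; x axis from its front (facing the robot) to its hinged back, y to its left, z up. Drawer in front, lid on top; at the right end (-y) a cheek 40 mm wide, 97 mm high, carries the bolt. Loose oddments inside (a dish in the drawer) lie clear of the moving parts
- lever_press: obstacle, fixed, never moves: tall cast-iron lever press at the front left of the chest, base plate about 220 (x) x 170 mm (y), origin at the centre of its base on the bench; head 210 mm high, ram column 370 mm, and on its right side an upright lever with a ball top reaching 450 mm above the bench, about 65 mm right (-y) of the origin. Keep the arm clear of it
- drawer (a joint): how far the drawer stands out, in m: 0 = fully home, grows as it comes out toward the chest's -x, stops at 0.075; starts 0.03 to 0.045 out. It slides stiffly (about 2 N) and stays where it is left
- drawer_pull (a point): middle of the front face of the drawer's steel pull, a bar 60 wide (along the chest's y) x 12 high x 16 mm deep, its middle 27 mm above the bench; the drawer front behind it is 140 wide and 6 to 47 mm above the bench. With the drawer home this point lies at x = -0.074, y = 0 in the chest's frame
- lid (a joint): angle of the lid in rad: 0 = shut and flat, grows as it opens upward about the hinge at the back, stops at 1.7; starts 1.05 to 1.3. The hinge is stiff: the lid stays where it is left, and about 3 N at its free edge moves it
- lid_hinge (a point): on the lid's hinge line (along the chest's y) at the back, mid-width of the lid; at x = 0.050, y = 0.0205, z = 0.0865 in the chest's frame. The lid is a plain plate 100 long from here to its free edge, 108 wide, 8 mm thick; when shut its underside lies at the height of the hinge line and its outer face 8 mm above
- lid_edge (a point): middle of the lid's free edge, on its outer face (the one that is on top when it is shut)
- bolt (a joint): how far the bolt has been slid, in m: 0 = drawn back clear of the lid, 0.030 = fully across over the lid's front right corner, where it stops; grows toward the chest's +y; starts 0 to 0.005. It slides stiffly (about 1.5 N) and stays where it is left
- bolt_pin (a point): at the chest's x = -0.028, y = -0.063 with the bolt drawn back: middle of the bolt's upright steel pin, 14 mm in diameter and 30 mm tall: its foot, 15 mm below this point, stands on the flat bar (18 mm wide) that slides along the cheek, and the pin's top is 135 mm above the bench. Two low guide staples, 4 mm higher than the bar, straddle the bar
- bench_block: bystander: loose square dark steel block, 62 x 62 x 22 mm, origin at the centre of its underside; leave alone
- tin_yellow: bystander: loose flat round tin, 73 mm in diameter, 25 mm high, to the left of the chest, origin at the centre of its underside; leave alone
- lidded_tin: bystander: loose flat round tin, 65 mm in diameter, 23 mm high, to the right, in front of the wooden board, origin at the centre of its underside; leave alone

How it is judged (in metres and radians):
On the way, in this order (a step that is already met when the one before it is completed fails the run):
1. the drawer is pushed fully home (value of joint drawer below 0.004 m), for 0.2 s.
2. with the drawer home, the lid is pushed shut (value of joint drawer below 0.004 m and value of joint lid below 0.05 rad), for 0.2 s.
3. with both shut, the bolt is pushed across over the lid (all of step 2 and value of joint bolt above 0.025 m), for 0.2 s.
At the end, for the whole second after the job is handed in: The drawer is home within 4 mm, the lid shut within 0.05 rad, the bolt at least 25 mm of its 30 mm across, and the tins and block are at rest (all of step 3 and linear speed of each of bench_block, tin_yellow, lidded_tin below 0.02 m/s); the robot touches nothing.
It fails at once if the drawer is pulled further out (value of joint drawer above 0.055 m).
It fails at once if the lid is raised further (value of joint lid above 1.4 rad).
It fails at once if the bystander bench_block is moved more than 25 mm or lifted (distance of bench_block from where it was at the start of the episode above 0.025 m).
It fails at once if the bystander tin_yellow is moved more than 25 mm or lifted (distance of tin_yellow from where it was at the start of the episode above 0.025 m).
It fails at once if the bystander lidded_tin is moved more than 25 mm or lifted (distance of lidded_tin from where it was at the start of the episode above 0.025 m).
It also fails if it takes over 58 s, if anything falls off the work surface, if the arm or the gripper's body presses on something with over 40 N, if the wrist force passes 120 N, or if a joint passes its speed limit or range.

## Working session

There is one attempt and no reset: what is moved stays moved. The work goes in short steps, Python scripts to look and compute and a tool call to move; the robot and the scene stay as the last step left them, time stands still between calls to the robot, and variables do not carry over. Pictures are saved under pics/ and viewed, about 8 in all and at most 12, crops included, and the job is handed in when it is done.

Besides the shell and the picture viewer there is one more tool, called after "Call:" in YAML: its name, and indented under it one key for each argument. play_rows: Moves the arm, as the interface text tells. Its arguments: {"type":"object","properties":{"plan":{"type":"array","items":{"type":"array","items":{"type":"array","items":{"type":"number"}}}},"squeeze":{"type":"number"}},"required":["plan"]}

```bash
mkdir -p pics; python3 - <<'E'
from cell import ctrl
import cv2,numpy as np
for n in("scene","top"):
    im=ctrl.snapshot(n); cv2.imwrite(f"pics/{n}0.png",im)
    m=ctrl.camera_model(n); print(n,{k:np.round(v,4).tolist() for k,v in m.items()})
o=ctrl.get_obs(); print({k:np.round(v,3).tolist() for k,v in o.items()}, ctrl.tips_ahead)
E
```

```text
scene {'fx': 361.9648, 'fy': 361.9648, 'cx': 260.0943, 'cy': 195.8807, 'R': [[0.7865, -0.6174, -0.0133], [-0.4581, -0.5689, -0.683], [0.4141, 0.5433, -0.7303]], 't': [-322.185, 378.7176, 626.0224]}
top {'fx': 374.6201, 'fy': 374.6201, 'cx': 252.6851, 'cy': 198.9964, 'R': [[-0.0013, -1.0, 0.0011], [-0.9972, 0.0012, -0.0754], [0.0754, -0.0012, -0.9972]], 't': [165.3908, 495.8432, 953.3486]}
{'t': 0.1, 'q': [-1.166, 0.126, -0.041, 1.405, 0.0, 1.571], 'joint_vel': [0.001, -0.002, 0.002, 0.0, 0.001, 0.001], 'tau': [-0.002, -43.691, 35.36, 0.014, 0.0, -0.0], 'eef_pos': [206.643, -482.241, 252.587], 'eef_rot': [[0.394, -0.919, -0.001], [-0.919, -0.394, 0.001], [-0.001, -0.0, -1.0]], 'contact_force': [0.608, -0.51, -1.006], 'wrist_torque': [-0.007, 0.058, 0.026], 'width': 85.271} 22.0
```

View pics/scene0.png

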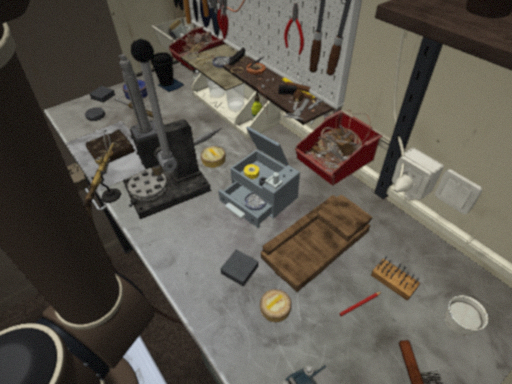

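View pics/top0.png

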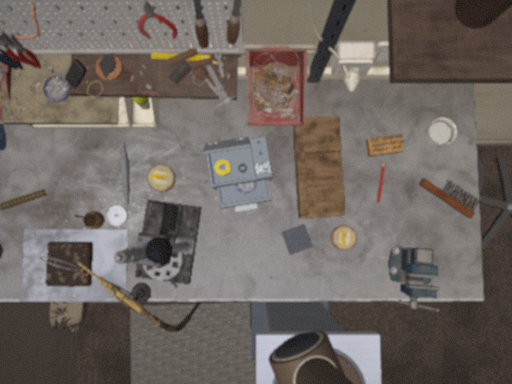

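The chest is at about (240,168) in the top view and (262,185) in the scene view. The press is to its front left, and the block at (297,239) and a tin at (344,237) are to its front right.

```bash
python3 - <<'E'
import cv2,numpy as np
a=cv2.imread("pics/top0.png")[120:225,190:290]; b=cv2.imread("pics/scene0.png")[120:230,205:310]
r=lambda i:cv2.resize(i,(400,int(i.shape[0]*400/i.shape[1])),interpolation=cv2.INTER_CUBIC)
a,b=r(a),r(b);h=max(len(a),len(b))
p=lambda i:cv2.copyMakeBorder(i,0,h-len(i),0,0,cv2.BORDER_CONSTANT)
cv2.imwrite("pics/crop0.png",np.hstack([p(a),p(b)]))
E
```

```text
(no output)
```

View pics/crop0.png

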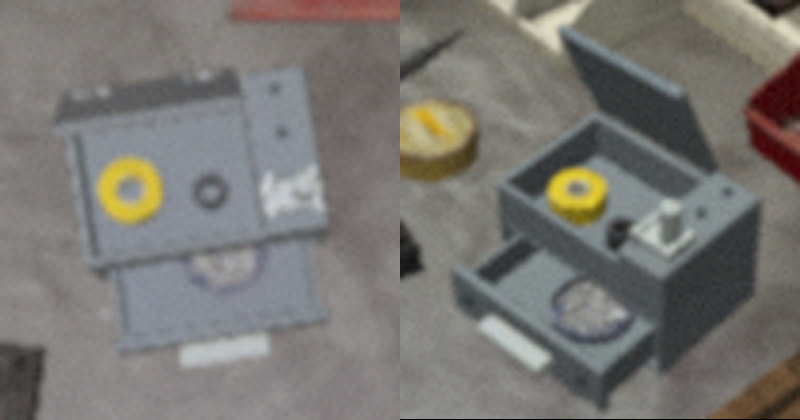

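```bash
cat > fit.py <<'E'
from cell import ctrl
import numpy as np
from scipy.optimize import least_squares
M={n:ctrl.camera_model(n) for n in("scene","top")}
def proj(n,X):
    m=M[n];c=np.asarray(m["R"])@X+np.asarray(m["t"]);return np.array([m["fx"]*c[0]/c[2]+m["cx"],m["fy"]*c[1]/c[2]+m["cy"]])
def pts(p):
    d,th,b=p[3:6]
    pul=lambda y,z:(-74-d,y,z)
    lid=lambda y,t:(50-100*np.cos(th)+t*np.sin(th),y,86.5+100*np.sin(th)+t*np.cos(th))
    s=400/105
    T=lambda u,v:("top",190+u/4,120+v/4); S=lambda u,v:("scene",205+u/s,120+v/s)
    return [(T(303,67),(50,-75,97)),(T(326,228),(-50,-75,97)),(T(240,70),(50,-35,97)),(T(95,268),(-50,75,86)),
     (T(182,367),pul(30,27)),(T(270,350),pul(-30,27)),
     (S(760,200),(50,-75,97)),(S(660,278),(-50,-75,97)),(S(660,370),(-50,-75,0)),(S(500,190),(-50,75,86)),
     (S(480,318),pul(30,33)),(S(550,370),pul(-30,21)),
     (S(565,28),lid(74.5,4)),(S(685,97),lid(-33.5,4)),(S(669,203),(-28,-63+b,135))]
def world(p,c):
    y=p[2];return np.array([p[0]+np.cos(y)*c[0]-np.sin(y)*c[1],p[1]+np.sin(y)*c[0]+np.cos(y)*c[1],c[2]])
if __name__=="__main__":
    f=lambda p:np.concatenate([proj(o[0],world(p,c))-o[1:] for o,c in pts(p)])
    r=least_squares(f,[600,0,0.1,40,1.1,2],loss="soft_l1",x_scale=[10,10,.1,10,.1,5])
    print(np.round(r.x,3));print(np.round(r.fun.reshape(-1,2),1).tolist())
    p=r.x
    for c in pts(p)[4:6]+pts(p)[12:]: print(c[1],np.round(world(p,c[1])))
    def ray(n,u,v,z):
        m=M[n];R=np.asarray(m["R"]);o=-R.T@m["t"];d=R.T@[(u-m["cx"])/m["fx"],(v-m["cy"])/m["fy"],1];return np.round((o+d*(z-o[2])/d[2])[:2])
    print("block",ray("top",297,239,22),"ltin",ray("top",344,237,23),"ytin",ray("top",160,178,25),"leverball",ray("top",158,250,450))
    print("press corners",[ray("top",*q,10) for q in((145,200),(200,205),(190,283),(132,278))])
E
python3 fit.py
```

```text
[ 7.23043e+02  1.06302e+02 -4.60000e-02  9.29260e+01  2.90400e+00
 -1.08957e+02]
[[42.4, -51.9], [35.3, -52.0], [41.8, -53.4], [31.2, -63.5], [25.2, -36.8], [26.4, -31.5], [-37.1, 0.3], [-40.6, -2.8], [-46.0, -0.5], [-39.5, -10.2], [-60.1, -0.1], [-63.9, 4.2], [-0.7, -1.1], [-2.3, 0.7], [-1.2, 26.4]]
(np.float64(-166.92565742345573), 30, 27) [558. 144.  27.]
(np.float64(-166.92565742345573), -30, 27) [555.  84.  27.]
(np.float64(148.136183262299), 74.5, np.float64(106.12879351127995)) [874. 174. 106.]
(np.float64(148.136183262299), -33.5, np.float64(106.12879351127995)) [869.  66. 106.]
(-28, np.float64(-171.95691547580788), 135) [687. -64. 135.]
block [393.  51.] ltin [398. -69.] ytin [550. 405.] leverball [391. 300.]
press corners [array([494., 446.]), array([481., 302.]), array([280., 326.]), array([293., 476.])]
```

```bash
sed -i 's/\[600,0,0.1,40/[560,200,0.14,40/; s/loss="soft_l1"/loss="linear"/' fit.py; python3 fit.py
```

```text
[ 6.91701e+02  1.08040e+02  1.60000e-01  4.24220e+01  2.88200e+00
 -8.04430e+01]
[[37.2, -45.3], [38.5, -45.8], [36.8, -43.5], [35.1, -44.9], [34.8, -42.3], [35.6, -41.7], [-45.6, 0.4], [-42.7, 2.0], [-48.1, 4.2], [-50.6, -0.7], [-49.4, 3.0], [-49.2, 4.9], [-21.2, -0.3], [-18.6, -2.0], [-10.8, 19.6]]
(np.float64(-116.4216131412727), 30, 27) [572. 119.  27.]
(np.float64(-116.4216131412727), -30, 27) [582.  60.  27.]
(np.float64(147.674348303538), 74.5, np.float64(108.31104498824261)) [826. 205. 108.]
(np.float64(147.674348303538), -33.5, np.float64(108.31104498824261)) [843.  98. 108.]
(-28, np.float64(-143.44319816474683), 135) [687. -38. 135.]
block [393.  51.] ltin [398. -69.] ytin [550. 405.] leverball [391. 300.]
press corners [array([494., 446.]), array([481., 302.]), array([280., 326.]), array([293., 476.])]
```

The right panel is offset by 400 px in the composite, so I'll correct for that.

```bash
sed -i 's/205+u\/s/205+(u-400)\/s/' fit.py; python3 fit.py
```

```text
[5.82722e+02 1.99247e+02 1.55000e-01 3.80750e+01 1.18400e+00 5.06200e+00]
[[0.1, -1.2], [1.0, -0.8], [-0.5, 0.6], [-2.7, -0.6], [-1.0, -1.8], [0.1, -1.2], [1.4, -0.1], [0.8, 1.2], [0.3, 3.4], [-1.3, -1.5], [0.0, 1.0], [-1.2, 2.9], [-1.6, -0.9], [0.3, -0.3], [-0.5, 0.8]]
(np.float64(-112.0751952686148), 30, 27) [467. 212.  27.]
(np.float64(-112.0751952686148), -30, 27) [477. 152.  27.]
(np.float64(15.963351721343491), 74.5, np.float64(180.61432714499438)) [587. 275. 181.]
(np.float64(15.963351721343491), -33.5, np.float64(180.61432714499438)) [604. 169. 181.]
(-28, np.float64(-57.937957131713794), 135) [564. 138. 135.]
block [393.  51.] ltin [398. -69.] ytin [550. 405.] leverball [391. 300.]
press corners [array([494., 446.]), array([481., 302.]), array([280., 326.]), array([293., 476.])]
```

Call:
play_rows:
  plan:
    - [[0,0,0,-28.9,-25.1,0,1],[0,0,0,-28.9,-25.1,0,1],[0,0,0,-28.9,-25.1,0,1],[0,0,0,-28.9,-25.1,0,1],[0,0,0,-28.9,-25.1,0,1],[0,0,0,-28.9,-25.1,0,1],[0,0,0,-28.9,-25.1,0,1],[0,0,0,-28.9,-25.1,0,1],[0,0,0,-28.9,-25.1,0,1],[0,0,0,-28.9,-25.1,0,1],[0,0,0,-28.9,-25.1,0,1],[0,0,0,-28.9,-25.1,0,1],[0,0,0,-28.9,-25.1,0,1],[0,0,0,-28.9,-25.1,0,1],[0,0,0,-28.9,-25.1,0,1],[0,0,0,-28.9,-25.1,0,1],[0,0,0,-28.9,-25.1,0,1],[0,0,0,-28.9,-25.1,0,1]]
  squeeze: 40

```text
t: 1.9
eef_pos: [417.1, 175.2, 253.0]
eef_rot: [[0.394, -0.919, -0.0], [-0.919, -0.394, -0.0], [0.0, 0.0, -1.0]]
contact_force: [0.1, -0.9, 0.5]
width: 0.2
```

Call:
play_rows:
  plan:
    - [[0,0,-8.4,0,0,0,1],[0,0,-8.4,0,0,0,1],[0,0,-8.4,0,0,0,1],[0,0,-8.4,0,0,0,1],[0,0,-8.4,0,0,0,1],[0,0,-8.4,0,0,0,1],[0,0,-8.4,0,0,0,1],[0,0,-8.4,0,0,0,1],[0,0,-8.5,0,0,0,1],[0,5,0,0,0,0,1],[0,5,0,0,0,0,1],[0,5,0,0,0,0,1],[0,5,0,0,0,0,1],[0,0,0,0,0,0,1],[0,0,0,0,0,0,1]]

```text
t: 3.4
eef_pos: [416.6, 173.4, 253.4]
eef_rot: [[0.929, 0.155, 0.337], [0.146, -0.988, 0.053], [0.341, -0.0, -0.94]]
contact_force: [0.7, -0.6, 1.0]
width: 0.2
```

```bash
cat > st.py <<'E'
from cell import ctrl
import numpy as np
from fit import world
P=[582.7,199.2,.155]
Rc=np.array([[np.cos(.155),-np.sin(.155),0],[np.sin(.155),np.cos(.155),0],[0,0,1]])
O=np.array([582.7,199.2,0])
def st():
    o=ctrl.get_obs();R=np.array(o["eef_rot"]);p=np.array(o["eef_pos"])
    f=lambda v:np.round(v,1).tolist()
    print("t",o["t"],"w",o["width"],"TCP",f(p),"F",f(o["contact_force"]),"q",np.round(o["q"],2).tolist())
    print("in chest: TCP",f(Rc.T@(p-O)),"tip",f(Rc.T@(p+22*R[:,2]-O)),"R",np.round(Rc.T@R,3).tolist());return R,p
def to(target): # chest-frame TCP target -> tool shift
    R,p=st();print("shift",np.round(R.T@(O+Rc@np.array(target)-p),1).tolist())
E
python3 -c "
import st;st.to([-168,0,43])"
```

```text
t 3.4 w 0.20561683430866065 TCP [416.6, 173.4, 253.4] F [0.7, -0.6, 1.0] q [0.46, -0.28, -0.46, 1.05, -0.1, 1.85]
in chest: TCP [-168.1, 0.2, 253.4] tip [-160.6, 0.2, 232.7] R [[0.94, 0.001, 0.341], [0.001, -1.0, 0.0], [0.341, -0.0, -0.94]]
shift [-71.6, 0.2, 197.8]
```

Call:
play_rows:
  plan:
    - [[0,0,0,-7.2,0,19.8,1],[0,0,0,-7.2,0,19.8,1],[0,0,0,-7.2,0,19.8,1],[0,0,0,-7.2,0,19.8,1],[0,0,0,-7.2,0,19.8,1],[0,0,0,-7.2,0,19.8,1],[0,0,0,-7.2,0,19.8,1],[0,0,0,-7.2,0,19.8,1],[0,0,0,-7.2,0,19.8,1],[0,0,0,-7.2,0,19.8,1],[0,0,0,0,0,0,1],[0,0,0,0,0,0,1]]

```text
t: 4.6
eef_pos: [417.7, 173.6, 42.5]
eef_rot: [[0.929, 0.154, 0.336], [0.145, -0.988, 0.052], [0.34, 0.0, -0.94]]
contact_force: [-0.4, 0.0, 0.8]
width: -0.1
```

```bash
python3 - <<'E'
import st,cv2,numpy as np
from cell import ctrl
a=ctrl.snapshot("top")[120:225,190:290]; b=ctrl.snapshot("scene")[120:240,195:315]
r=lambda i:cv2.resize(i,(400,400),interpolation=cv2.INTER_CUBIC)
cv2.imwrite("pics/pre1.png",np.hstack([r(a),r(b)]))
st.st()
E
```

```text
t 4.7 w 0.2688749951256306 TCP [418.4, 174.0, 43.8] F [0.2, -0.1, -0.6] q [0.46, -0.16, -0.85, 0.54, -0.1, 1.85]
in chest: TCP [-166.2, 0.5, 43.8] tip [-158.7, 0.5, 23.2] R [[0.939, 0.0, 0.343], [-0.0, -1.0, 0.0], [0.343, -0.0, -0.939]]
```

View pics/pre1.png

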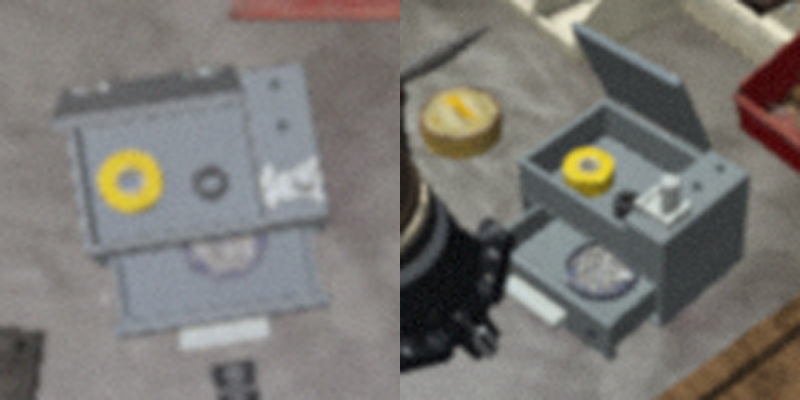

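The fingertip sits just in front of the pull, in the top view at (237,380) against (225,333).

Call:
play_rows:
  plan:
    - [[0,0,0,4.7,0,1.7,1],[0,0,0,4.7,0,1.7,1],[0,0,0,4.7,0,1.7,1],[0,0,0,4.7,0,1.7,1],[0,0,0,4.7,0,1.7,1],[0,0,0,4.7,0,1.7,1],[0,0,0,4.7,0,1.7,1],[0,0,0,4.7,0,1.7,1],[0,0,0,4.7,0,1.7,1],[0,0,0,4.7,0,1.7,1],[0,0,0,4.7,0,1.7,1]]

```text
t: 5.8
eef_pos: [471.7, 182.1, 42.5]
eef_rot: [[0.929, 0.155, 0.337], [0.145, -0.988, 0.053], [0.341, -0.0, -0.94]]
contact_force: [-2.2, 0.1, 0.1]
width: -0.0
```

Call:
play_rows:
  plan:
    - [[0,0,0,2.8,0,1,1],[0,0,0,2.8,0,1,1]]

```text
t: 6.0
eef_pos: [477.5, 183.0, 42.5]
eef_rot: [[0.929, 0.155, 0.337], [0.145, -0.988, 0.053], [0.341, -0.0, -0.94]]
contact_force: [-2.3, 0.8, -0.3]
width: 0.0
```

Call:
play_rows:
  plan:
    - [[0,0,0,1.9,0,0.7,1],[0,0,0,1.9,0,0.7,1]]

```text
t: 6.2
eef_pos: [481.4, 183.6, 42.6]
eef_rot: [[0.929, 0.155, 0.338], [0.145, -0.988, 0.053], [0.342, -0.0, -0.94]]
contact_force: [-2.2, 0.3, -0.4]
width: -0.3
```

Steady 2 N, so the drawer is sliding. I'll creep on until the force rises.

Call:
play_rows:
  plan:
    - [[0,0,0,1.9,0,0.7,1],[0,0,0,1.9,0,0.7,1]]

```text
t: 6.4
eef_pos: [485.4, 184.2, 42.6]
eef_rot: [[0.928, 0.155, 0.338], [0.145, -0.988, 0.053], [0.342, -0.0, -0.94]]
contact_force: [-1.7, 0.4, -0.5]
width: -0.2
```

Call:
play_rows:
  plan:
    - [[0,0,0,1.9,0,0.7,1],[0,0,0,0.9,0,0.3,1]]

```text
t: 6.6
eef_pos: [488.5, 184.7, 42.7]
eef_rot: [[0.928, 0.154, 0.338], [0.145, -0.988, 0.053], [0.342, 0.0, -0.94]]
contact_force: [-1.9, -0.1, 0.4]
width: -0.3
```

Call:
play_rows:
  plan:
    - [[0,0,0,0.9,0,0.3,1],[0,0,0,0.9,0,0.3,1]]

```text
t: 6.8
eef_pos: [490.2, 184.9, 42.7]
eef_rot: [[0.928, 0.155, 0.338], [0.145, -0.988, 0.053], [0.342, 0.0, -0.94]]
contact_force: [-2.5, 1.2, -1.7]
width: 0.1
```

Call:
play_rows:
  plan:
    - [[0,0,0,0.9,0,0.3,1],[0,0,0,0.9,0,0.3,1]]

```text
t: 7.0
eef_pos: [492.1, 185.2, 42.8]
eef_rot: [[0.928, 0.155, 0.338], [0.145, -0.988, 0.053], [0.342, 0.0, -0.94]]
contact_force: [-2.6, 0.5, -1.4]
width: 0.2
```

Call:
play_rows:
  plan:
    - [[0,0,0,0.9,0,0.3,1],[0,0,0,0.9,0,0.3,1]]

```text
t: 7.2
eef_pos: [494.0, 185.5, 42.8]
eef_rot: [[0.928, 0.154, 0.338], [0.145, -0.988, 0.053], [0.342, 0.0, -0.94]]
contact_force: [-1.5, -0.2, -1.3]
width: -0.3
```

Call:
play_rows:
  plan:
    - [[0,0,0,0.9,0,0.3,1],[0,0,0,0.9,0,0.3,1]]

```text
t: 7.4
eef_pos: [495.4, 185.7, 42.7]
eef_rot: [[0.929, 0.155, 0.337], [0.145, -0.988, 0.053], [0.341, 0.0, -0.94]]
contact_force: [-7.4, -2.0, 3.4]
width: -0.1
```

Call:
play_rows:
  plan:
    - [[0,0,0,0.6,0,0.2,1],[0,0,0,0,0,0,1],[0,0,0,0,0,0,1]]

```text
t: 7.7
eef_pos: [495.5, 185.7, 42.7]
eef_rot: [[0.929, 0.155, 0.336], [0.146, -0.988, 0.053], [0.34, 0.0, -0.94]]
contact_force: [-8.0, -0.4, 3.7]
width: -0.3
```

The drawer is against its stop, with the force up to 8 N and no further motion. Next I back off, rise, straighten the tool and go behind the lid.

Call:
play_rows:
  plan:
    - [[0,0,0,-11.7,0,-4.3,1],[0,0,0,-11.7,0,-4.3,1],[0,0,0,9.4,0,-25.9,1],[0,0,0,9.4,0,-25.9,1],[0,0,0,9.4,0,-25.9,1],[0,0,0,9.4,0,-25.9,1],[0,0,0,9.4,0,-25.9,1],[0,0,0,9.4,0,-25.9,1],[0,0,0,9.4,0,-25.9,1],[0,0,0,9.4,0,-25.9,1],[0,-5,0,0,0,0,1],[0,-5,0,0,0,0,1],[0,-5,0,0,0,0,1],[0,-5,0,0,0,0,1],[0,0,0,0,0,0,1],[0,0,0,0,0,0,1]]

```text
t: 9.3
eef_pos: [471.9, 182.1, 263.1]
eef_rot: [[0.988, 0.154, 0.001], [0.154, -0.988, -0.0], [0.001, 0.0, -1.0]]
contact_force: [-0.1, -0.7, 0.5]
width: 0.2
```

```bash
python3 - <<'E'
import st,cv2,numpy as np
from cell import ctrl
a=ctrl.snapshot("top")[120:225,190:290]; b=ctrl.snapshot("scene")[120:240,195:315]
r=lambda i:cv2.resize(i,(400,int(i.shape[0]*400/i.shape[1])),interpolation=cv2.INTER_CUBIC)[:400]
cv2.imwrite("pics/lid1.png",np.hstack([r(a),r(b)]))
st.to([64,20,263])
E
```

```text
t 9.4 w 0.10853597619739044 TCP [471.2, 182.0, 263.9] F [-0.0, -0.2, 0.0] q [0.37, 0.09, -0.06, 1.42, -0.0, 1.78]
in chest: TCP [-112.9, 0.2, 263.9] tip [-112.8, 0.2, 241.9] R [[1.0, 0.0, 0.002], [0.0, -1.0, 0.0], [0.002, -0.0, -1.0]]
shift [176.9, -19.7, 1.3]
```

View pics/lid1.png

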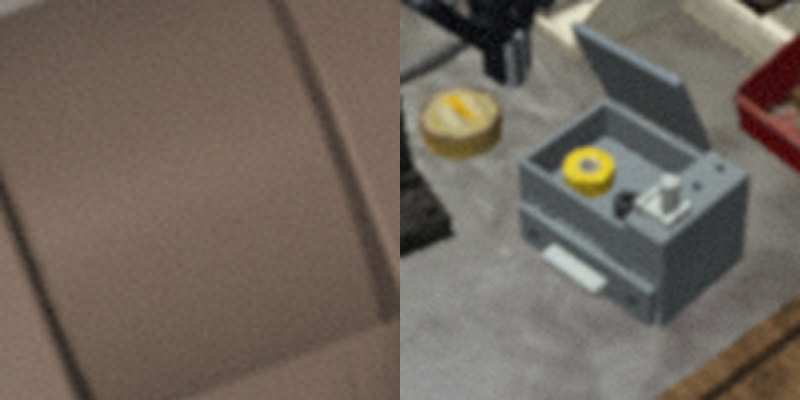

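The drawer is flush, with the pull at (573,268) and no gap. Next I move behind the lid.

Call:
play_rows:
  plan:
    - [[0,0,0,22.8,-2.5,0,1],[0,0,0,22.8,-2.5,0,1],[0,0,0,22.8,-2.5,0,1],[0,0,0,22.8,-2.5,0,1],[0,0,0,22.8,-2.5,0,1],[0,0,0,22.8,-2.5,0,1],[0,0,0,22.8,-2.5,0,1],[0,0,0,22.8,-2.5,0,1],[0,0,0,0,0,0,1]]

```text
t: 10.3
eef_pos: [649.9, 230.5, 263.0]
eef_rot: [[0.988, 0.155, 0.001], [0.155, -0.988, 0.0], [0.001, 0.0, -1.0]]
contact_force: [0.2, -0.1, -1.2]
width: -0.2
```

Call:
play_rows:
  plan:
    - [[0,0,0,0,0,15,1],[0,0,0,0,0,15,1],[0,0,0,0,0,15,1],[0,0,0,0,0,15,1],[0,0,0,0,0,15,1],[0,0,0,0,0,0,1],[0,0,0,0,0,0,1]]

```text
t: 11.0
eef_pos: [647.9, 229.9, 189.6]
eef_rot: [[0.988, 0.155, 0.001], [0.155, -0.988, 0.0], [0.001, -0.0, -1.0]]
contact_force: [0.5, -0.1, 0.8]
width: 0.0
```

```bash
python3 - <<'E'
import st,cv2,numpy as np
from cell import ctrl
b=ctrl.snapshot("scene")[90:210,195:315]
cv2.imwrite("pics/lid2.png",cv2.resize(b,(480,480),interpolation=cv2.INTER_CUBIC))
st.st()
# arc: tip-corner path rel. to start for r=85
h=14
for th in np.arange(1.25,-.01,-.125):
    print(round(th,3),np.round([50-85*np.cos(th)+8*np.sin(th)+h,86.5+85*np.sin(th)+8*np.cos(th)+22],1))
E
```

```text
t 11.05 w -0.014955610608967256 TCP [648.4, 230.0, 190.1] F [-1.1, -0.1, 0.6] q [0.34, 0.45, 0.25, 1.37, -0.0, 1.76]
in chest: TCP [69.7, 20.3, 190.1] tip [69.7, 20.3, 168.1] R [[1.0, 0.0, 0.002], [0.0, -1.0, 0.0], [0.002, -0.0, -1.0]]
1.25 [ 44.8 191.7]
1.125 [ 34.6 188.6]
1.0 [ 24.8 184.3]
0.875 [ 15.7 178.9]
0.75 [  7.3 172.3]
0.625 [ -0.3 164.7]
0.5 [ -6.8 156.3]
0.375 [-12.2 147.1]
0.25 [-16.4 137.3]
0.125 [-19.3 127. ]
0.0 [-21.  116.5]
```

View pics/lid2.png

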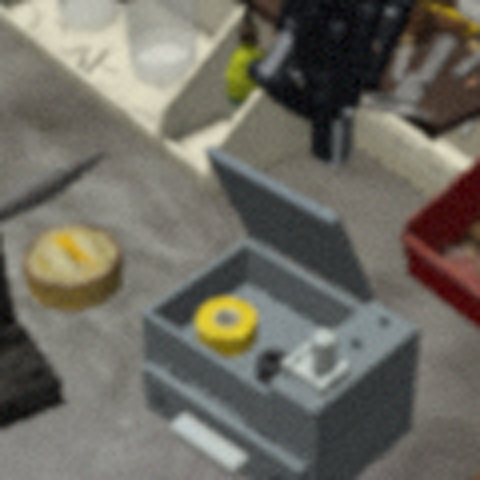

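The fingers are behind the raised lid, with the tip at (335,160) and the lid edge at (300,195). I'll lower a little and sweep forward to make contact.

Call:
play_rows:
  plan:
    - [[0,0,0,0,0,8,1],[0,0,0,-5.5,0,0,1],[0,0,0,-5.5,0,0,1],[0,0,0,-5.5,0,0,1],[0,0,0,-5.5,0,0,1],[0,0,0,-4.5,0,1.5,1],[0,0,0,-4.5,0,1.5,1]]

```text
t: 11.75
eef_pos: [617.8, 225.2, 177.6]
eef_rot: [[0.988, 0.155, 0.0], [0.155, -0.988, 0.0], [0.0, -0.0, -1.0]]
contact_force: [2.8, 0.8, 0.5]
width: -0.0
```

Call:
play_rows:
  plan:
    - [[0,0,0,-4.5,0,1.5,1],[0,0,0,-4.5,0,1.5,1],[0,0,0,-3.9,0,2.6,1],[0,0,0,-3.9,0,2.6,1]]

```text
t: 12.15
eef_pos: [601.3, 222.6, 169.3]
eef_rot: [[0.988, 0.155, 0.0], [0.155, -0.988, 0.0], [0.0, -0.0, -1.0]]
contact_force: [0.5, 0.3, 1.3]
width: -0.3
```

Call:
play_rows:
  plan:
    - [[0,0,0,-3.9,0,2.6,1],[0,0,0,-3.9,0,2.6,1],[0,0,0,-3.1,0,3.5,1],[0,0,0,-3.1,0,3.5,1],[0,0,0,-3.1,0,3.5,1],[0,0,0,-3.1,0,3.5,1]]

```text
t: 12.75
eef_pos: [581.3, 219.5, 149.6]
eef_rot: [[0.988, 0.155, -0.0], [0.155, -0.988, -0.0], [-0.0, 0.0, -1.0]]
contact_force: [1.0, 0.7, 1.2]
width: -0.1
```

Call:
play_rows:
  plan:
    - [[0,0,0,-2.2,0,4.1,1],[0,0,0,-2.2,0,4.1,1],[0,0,0,-2.2,0,4.1,1],[0,0,0,-2.2,0,4.1,1],[0,0,0,0,0,0,1]]

```text
t: 13.25
eef_pos: [572.3, 218.0, 132.8]
eef_rot: [[0.988, 0.155, -0.001], [0.155, -0.988, -0.0], [-0.001, 0.0, -1.0]]
contact_force: [0.3, -0.5, -0.5]
width: 0.1
```

```bash
python3 -c "
import st;st.st()"
```

```text
t 13.25 w 0.10640240835137002 TCP [572.3, 218.0, 132.8] F [0.3, -0.5, -0.5] q [0.36, 0.31, -0.07, 1.19, 0.0, 1.78]
in chest: TCP [-7.4, 20.2, 132.8] tip [-7.4, 20.2, 110.8] R [[1.0, 0.0, -0.001], [0.0, -1.0, -0.0], [-0.001, 0.0, -1.0]]
```

Call:
play_rows:
  plan:
    - [[0,0,0,-1,0,3,1],[0,0,0,-1,0,3,1]]

```text
t: 13.45
eef_pos: [571.0, 217.9, 127.6]
eef_rot: [[0.988, 0.155, 0.0], [0.155, -0.988, 0.0], [0.0, -0.0, -1.0]]
contact_force: [-0.5, 0.2, 1.6]
width: -0.3
```

```bash
python3 - <<'E'
import st,cv2,numpy as np
from cell import ctrl
b=ctrl.snapshot("scene")[100:220,195:315]
cv2.imwrite("pics/lid3.png",cv2.resize(b,(480,480),interpolation=cv2.INTER_CUBIC))
st.st()
E
```

```text
t 13.5 w -0.19863173252084204 TCP [570.6, 217.8, 127.0] F [-0.2, -0.1, 0.1] q [0.36, 0.31, -0.08, 1.18, -0.0, 1.78]
in chest: TCP [-9.0, 20.2, 127.0] tip [-9.1, 20.2, 105.0] R [[1.0, 0.0, -0.001], [0.0, -1.0, -0.0], [-0.001, 0.0, -1.0]]
```

View pics/lid3.png

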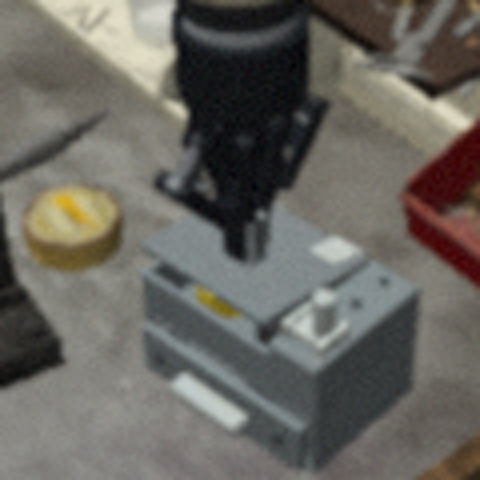

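The lid is almost shut, with its front edge still about 15 mm up, so I keep pressing down.

Call:
play_rows:
  plan:
    - [[0,0,0,-1,0,2,1],[0,0,0,-1,0,2,1],[0,0,0,0,0,2,1],[0,0,0,0,0,1.5,1]]

```text
t: 13.9
eef_pos: [568.7, 217.5, 119.9]
eef_rot: [[0.988, 0.155, -0.001], [0.155, -0.988, -0.0], [-0.001, -0.0, -1.0]]
contact_force: [-0.8, 0.8, 0.7]
width: 0.1
```

Call:
play_rows:
  plan:
    - [[0,0,0,0,0,1,1],[0,0,0,0,0,1,1]]

```text
t: 14.1
eef_pos: [568.8, 217.5, 118.0]
eef_rot: [[0.988, 0.155, -0.0], [0.155, -0.988, -0.0], [-0.0, 0.0, -1.0]]
contact_force: [-0.1, 0.5, 1.2]
width: 0.1
```

Call:
play_rows:
  plan:
    - [[0,0,0,0,0,1,1],[0,0,0,0,0,0.5,1]]

```text
t: 14.3
eef_pos: [568.9, 217.5, 116.5]
eef_rot: [[0.988, 0.155, -0.0], [0.155, -0.988, 0.0], [-0.0, -0.0, -1.0]]
contact_force: [-0.9, -0.9, 3.4]
width: 0.0
```

Call:
play_rows:
  plan:
    - [[0,0,0,0,0,0.7,1],[0,0,0,0,0,0.7,1]]

```text
t: 14.5
eef_pos: [568.9, 217.5, 116.5]
eef_rot: [[0.988, 0.155, 0.001], [0.155, -0.988, 0.0], [0.001, -0.0, -1.0]]
contact_force: [-5.3, -1.5, 11.2]
width: 0.0
```

Call:
play_rows:
  plan:
    - [[0,0,0,0,0,0.7,1],[0,0,0,0,0,0.7,1]]

```text
t: 14.7
eef_pos: [568.9, 217.5, 116.4]
eef_rot: [[0.988, 0.155, 0.002], [0.155, -0.988, 0.001], [0.002, -0.0, -1.0]]
contact_force: [-7.5, -2.7, 19.6]
width: 0.0
```

The lid is against its stop, at 20 N with no motion. I'll lift off and go over to the right of the bolt pin.

Call:
play_rows:
  plan:
    - [[0,0,0,0,0,-8,1],[0,0,0,0,0,-20,1],[0,0,0,0,0,-25,1],[0,0,0,0,0,-25,1],[0,0,0,0,0,-25,1],[0,0,0,-2.9,20,0,1],[0,0,0,-2.9,20,0,1],[0,0,0,-2.9,20,0,1],[0,0,0,-2.9,20,0,1],[0,0,0,-2.9,20,0,1],[0,0,0,-2.9,20,0,1],[0,0,0,0,0,0,1],[0,0,0,0,0,0,1]]

```text
t: 16.0
eef_pos: [570.5, 96.2, 216.9]
eef_rot: [[0.988, 0.154, 0.0], [0.154, -0.988, 0.0], [0.0, -0.0, -1.0]]
contact_force: [0.5, -0.1, -0.8]
width: 0.3
```

```bash
python3 - <<'E'
import st,cv2,numpy as np
from cell import ctrl
b=ctrl.snapshot("scene")[130:220,215:305]
cv2.imwrite("pics/bolt1.png",cv2.resize(b,(540,540),interpolation=cv2.INTER_CUBIC))
st.to([-28,-100,149])
E
```

```text
t 16.05 w -0.17746259837328826 TCP [570.4, 96.6, 216.9] F [-0.6, -0.1, -0.7] q [0.17, 0.23, 0.01, 1.35, 0.0, 1.58]
in chest: TCP [-28.0, -99.5, 216.9] tip [-28.0, -99.5, 194.9] R [[1.0, 0.0, 0.0], [0.0, -1.0, 0.0], [0.0, -0.0, -1.0]]
shift [-0.0, 0.6, 67.9]
```

View pics/bolt1.png

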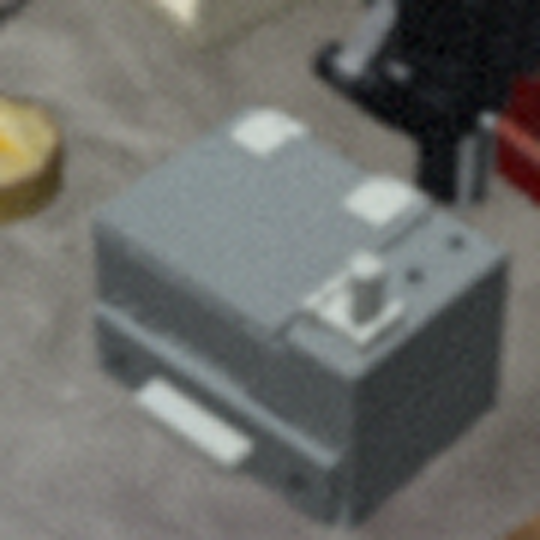

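The lid lies flat and shut. The pin top is at (366,263) in the crop, which agrees with the fit. I descend beside the pin, then push toward +y.

Call:
play_rows:
  plan:
    - [[0,0,0,0,0,17,1],[0,0,0,0,0,17,1],[0,0,0,0,0,17,1],[0,0,0,0,0,17,1],[0,0,0,0,0,0,1],[0,0,0,0,-4,0,1],[0,0,0,0,-4,0,1],[0,0,0,0,-4,0,1]]

```text
t: 16.85
eef_pos: [568.9, 108.9, 150.0]
eef_rot: [[0.988, 0.155, 0.002], [0.155, -0.988, 0.0], [0.002, -0.0, -1.0]]
contact_force: [0.3, -0.2, -0.1]
width: -0.4
```

Call:
play_rows:
  plan:
    - [[0,0,0,0,-3,0,1],[0,0,0,0,-3,0,1],[0,0,0,0,-3,0,1],[0,0,0,0,-3,0,1]]

```text
t: 17.25
eef_pos: [566.6, 120.1, 149.0]
eef_rot: [[0.988, 0.155, 0.0], [0.155, -0.988, -0.0], [0.0, 0.0, -1.0]]
contact_force: [1.1, -1.9, 0.7]
width: -0.3
```

Call:
play_rows:
  plan:
    - [[0,0,0,0,-3,0,1],[0,0,0,0,-3,0,1],[0,0,0,0,-3,0,1]]

```text
t: 17.55
eef_pos: [565.2, 128.9, 148.9]
eef_rot: [[0.988, 0.154, 0.0], [0.154, -0.988, -0.0], [0.0, 0.0, -1.0]]
contact_force: [0.9, -0.7, 1.3]
width: -0.1
```

Call:
play_rows:
  plan:
    - [[0,0,0,0,-3,0,1],[0,0,0,0,-3,0,1]]

```text
t: 17.75
eef_pos: [564.2, 135.0, 148.9]
eef_rot: [[0.988, 0.155, 0.0], [0.155, -0.988, -0.0], [0.0, 0.0, -1.0]]
contact_force: [-0.7, -2.3, 0.9]
width: 0.1
```

```bash
python3 -c "
import st;st.st()"
```

```text
t 17.75 w 0.0921733608949692 TCP [564.2, 135.0, 148.9] F [-0.7, -2.3, 0.9] q [0.23, 0.25, -0.12, 1.2, -0.0, 1.65]
in chest: TCP [-28.2, -60.6, 148.9] tip [-28.2, -60.6, 126.9] R [[1.0, 0.0, 0.0], [0.0, -1.0, -0.0], [0.0, 0.0, -1.0]]
```

About 9 mm remain, so I creep to the stop.

Call:
play_rows:
  plan:
    - [[0,0,0,0,-2,0,1],[0,0,0,0,-2,0,1],[0,0,0,0,-1,0,1]]

```text
t: 18.05
eef_pos: [563.5, 140.0, 148.9]
eef_rot: [[0.988, 0.155, -0.0], [0.155, -0.988, 0.0], [-0.0, -0.0, -1.0]]
contact_force: [0.1, -0.7, 2.1]
width: -0.1
```

Call:
play_rows:
  plan:
    - [[0,0,0,0,-1,0,1],[0,0,0,0,-1,0,1]]

```text
t: 18.25
eef_pos: [563.2, 141.8, 148.9]
eef_rot: [[0.988, 0.155, -0.0], [0.155, -0.988, -0.0], [-0.0, 0.0, -1.0]]
contact_force: [-0.3, -1.3, 0.8]
width: 0.1
```

Call:
play_rows:
  plan:
    - [[0,0,0,0,-1,0,1],[0,0,0,0,-1,0,1]]

```text
t: 18.45
eef_pos: [562.8, 143.7, 148.8]
eef_rot: [[0.988, 0.155, -0.0], [0.155, -0.988, -0.0], [-0.0, 0.0, -1.0]]
contact_force: [-0.3, -2.0, 1.3]
width: -0.1
```

Call:
play_rows:
  plan:
    - [[0,0,0,0,-1,0,1],[0,0,0,0,-1,0,1]]

```text
t: 18.65
eef_pos: [562.6, 145.8, 148.9]
eef_rot: [[0.988, 0.155, -0.0], [0.155, -0.988, 0.0], [-0.0, -0.0, -1.0]]
contact_force: [0.3, -1.8, 1.1]
width: 0.3
```

Call:
play_rows:
  plan:
    - [[0,0,0,0,-1,0,1],[0,0,0,0,-1,0,1]]

```text
t: 18.85
eef_pos: [562.3, 147.6, 148.9]
eef_rot: [[0.988, 0.155, 0.0], [0.155, -0.988, -0.0], [0.0, 0.0, -1.0]]
contact_force: [1.3, -4.2, 0.9]
width: -0.0
```

Call:
play_rows:
  plan:
    - [[0,0,0,0,-1,0,1],[0,0,0,0,-1,0,1]]

```text
t: 19.05
eef_pos: [562.2, 148.1, 148.9]
eef_rot: [[0.988, 0.154, 0.001], [0.154, -0.988, -0.004], [0.0, 0.004, -1.0]]
contact_force: [1.4, -10.0, 1.3]
width: -0.3
```

Call:
play_rows:
  plan:
    - [[0,0,0,0,-1,0,1],[0,0,0,0,0,0,1]]

```text
t: 19.25
eef_pos: [562.2, 148.2, 149.0]
eef_rot: [[0.988, 0.153, 0.001], [0.153, -0.988, -0.006], [0.0, 0.006, -1.0]]
contact_force: [1.1, -10.6, 2.5]
width: -0.1
```

The bolt is against its stop. I back away, lift and check.

Call:
play_rows:
  plan:
    - [[0,0,0,0,6,0,1],[0,0,0,0,15,0,1],[0,0,0,0,0,-20,1],[0,0,0,0,0,-30,1],[0,0,0,0,0,-30,1],[0,0,0,0,30,-20,1],[0,0,0,0,30,0,1],[0,0,0,0,30,0,1],[0,0,0,0,0,0,1],[0,0,0,0,0,0,1],[0,0,0,0,0,0,1]]

```text
t: 20.35
eef_pos: [578.8, 41.4, 248.6]
eef_rot: [[0.988, 0.155, -0.0], [0.155, -0.988, 0.001], [-0.0, -0.001, -1.0]]
contact_force: [-0.4, 0.4, 0.2]
width: 0.1
```

```bash
python3 - <<'E'
import st,cv2,numpy as np
from cell import ctrl
b=ctrl.snapshot("scene")[130:330,185:335]
cv2.imwrite("pics/end.png",cv2.resize(b,(450,600),interpolation=cv2.INTER_CUBIC))
st.st()
E
```

```text
t 20.4 w 0.28663625891900557 TCP [578.8, 41.6, 248.7] F [0.6, 0.4, 0.6] q [0.07, 0.23, 0.08, 1.42, 0.0, 1.49]
in chest: TCP [-28.2, -155.1, 248.7] tip [-28.2, -155.1, 226.7] R [[1.0, 0.001, -0.0], [0.001, -1.0, 0.001], [-0.0, -0.001, -1.0]]
```

View pics/end.png

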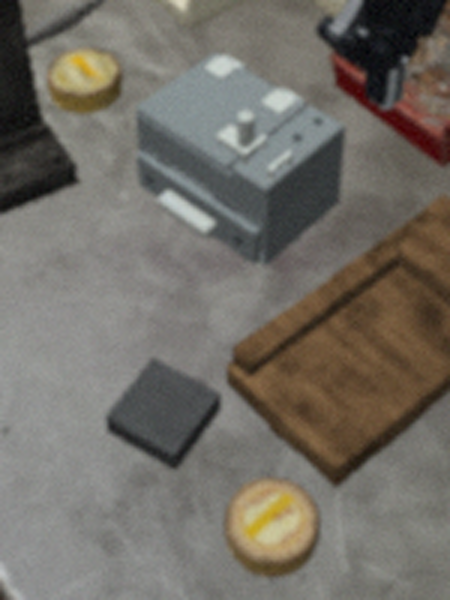

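The last picture shows the drawer flush, the lid flat and the pin moved across to (245,125). The tins and block have not moved, and the arm is clear.

```bash
python3 -c "
from cell import ctrl;print(ctrl.sign_off())"
```

```text
the job is handed in; nothing more can be done
None
```

The chest is closed up and the job is handed in, at about 20 s of the 58 s allowed. With the fingers shut, I pushed the drawer home, then the lid down, then the bolt across, each until it stopped moving.

| Part | Force at the stop |
|---|---|
| Drawer | 8 N |
| Lid | 20 N, with the fingertips at the expected shut height of 94.5 mm |
| Bolt | 10.6 N |

- **Last check:** the final picture shows the drawer flush, the lid flat and the bolt over the lid's corner. The tins and block look unmoved, and the arm is clear with no contact force. The joint values could not be read directly, so this rests on the stops and the pictures, and no verdict was reported.
- **Disagreement:** the drawer stopped about 7 mm further in than my fit of the chest predicted. I put that down to the fit or to the assumed finger thickness, because the pictures show the drawer shut.
- **Mistake, mended:** my first two fits of the chest's position were wrong because of an offset in how I read the picture. I corrected it before any arm movement.

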